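# Set out the fittings and tools for the next charango

## Robot

A 6-joint arm with a two-finger parallel gripper is mounted at the origin on the work surface. World frame = base frame: x ahead of the robot, y to its left, z up, the work surface at z = 0. Lengths are in m, angles in degrees, forces in N, time in s.
With the tool pointing down it reaches from about 0.4 to 0.825 m from the base axis. Payload 7 kg.
Tool frame: the origin (TCP) lies at the very end of the fingers, on their centre line; the grasp point (between the pads) lies hold_point_z behind it (hold_point_z is the distance from the TCP to the grasp point, in m); z points along the fingers, y is the line along which they close (so a half turn about z gives the same grasp; the last joint's range is limited). The gripper opens to 88 mm and grips with 3 to 60 N. Pads are 19 mm wide; open, the fingers measure 130 mm over their backs; the gripper's body (78 mm by 193 mm) begins 47 mm behind the grasp point.
Start: joints at [82.741, 20.546, 0.682, 0, -70.136, -16.507], TCP at [0.272, 0.618, 0.227] pointing down, gripper open.
Joint ranges: [-176.03, 176.03], [-82.01, 121.73], [-58.28, 71.71], [-173.87, 95.51], [-174.79, -0.11], [-173.66, 173.66]. Speed limits (degrees/s): [136.94, 136.94, 172.46, 180, 180, 180].

## Interface

Orientations are given as [roll, pitch, yaw] about the fixed x, y, z axes, in that order (R = Rz(yaw) Ry(pitch) Rx(roll)).
In Python, from plant import get_obs, snapshot, close_job, hold_point_z gives the robot as it stands.
- The arm moves only by the tool play_rows, never from a script. Its argument "commands" is a list that holds one entry, the list of rows, each a list of 7 numbers: the shift along the tool's x, y, z in cm, then the turn, a rotation vector about the tool's x, y, z in degrees, then the opening, from 0 (shut) to 1 (fully open). In form: [[[x, y, z, ax, ay, az, fingers], ...]]. A call has 1 to 20 rows; each row is the pose to reach, as a shift and turn from the pose commanded when the call began, along the tool's axes at that moment; what a row does not reach only later rows make up. A row lasts 1/12 s, in which the tool goes at most 41.7 mm and 7.16 degrees, less where a joint would pass 70% of its speed; a pose out of reach is approached as far as the arm can. A call with a gripper value outside its range is refused whole. The fingers move at their own pace and stop on an object; the grip force is fixed at half the most. Time passes only in rows, so rows that repeat a pose let the fingers close. It gives the time, the measured TCP pose, the force, the opening and the grip force at its end, in the units of the state.
- get_obs(): the state, without advancing time (a new reading comes with each control period).
- snapshot(name): name is "scene" or "top" or "wrist"; returns a dict with "frame" (480x640x3 uint8, red, green, blue), "camera_matrix" (3x3 intrinsics, pixels), "origin" and "attitude" of the camera in the world. Camera axes: x right, y down, z forward; pixel columns grow to the right and rows downward; lengths in m; the calibration is good to about 2 mm. A picture is of the moment at which its call begins. There is no depth.
- close_job(): hands the job in; it is judged then, once.
The state is a dict: "clock": time; "joint_pos": joint angles; "qvel": joint speeds; "tau": joint torques, N m; "tool_pos": TCP position; "orientation": TCP orientation; "force": force on the tool from outside, world axes, zero at the start; "moment": the same for the moment, N m; "opening": finger opening in m; "gripper_force": force on a finger pad.
Only numpy, scipy, OpenCV 4.12 (cv2) and the standard library are available. Lean on these libraries where they do the work, as an engineer would, in place of code of your own. Each camera call takes 0.05 s, during which the arm holds its last target. There are 200 camera calls.

## Task

Set out the next charango's parts and tools: lay the rosewood bridge along the middle of the cork pad, lay the bone saddle lengthwise along the middle of the bridge's top, and lay the brass tuner flat, right way up, in the middle of the tuner box's closed lid. Lay the awl lengthwise along the middle of the felt strip that is next to the tuner box, and the rasp along the middle of the other felt strip, next to the cork pad; which felt is which, blue or red, follows from where they lie. Leave the little glue jar standing where it is.

Things in the scene. Friction and masses are not known exactly. Their poses are not given: they have to be found in the camera images.
- bridge: dark rosewood bridge, a loose flat bar 96 long x 28 wide x 9 mm high with a flat top, a row of five tiny brass eyes and two bone dots flush in it. Origin: centre of its underside. At rest its z axis is up; x runs along its length.
- saddle: pearl-white bone saddle blank, a loose plain bar 66 long x 9 wide x 8 mm high. Origin: centre of its underside. At rest its z axis is up; x runs along its length.
- tuner: loose brass geared tuner, 70 mm long: brass housing 36 x 20 x 9 mm with a round gear and short steel post on top (17 mm high in all), then a thin shaft to a bone button 18 x 16 x 9 mm. Origin: level with its underside, mid-length; x points from housing to button, z up; the housing (grip it across its 20 mm width) is centred at x = -17 mm, the button at +26 mm.
- awl: small loose awl, 96 mm long overall: flat-sided beech handle 56 long x 24 wide x 22 mm high, brass ferrule, thin steel point. Origin: at the level of the handle's underside, in the middle of the overall length; x points from handle to point, z up; the handle is centred at x = -20 mm and nearly all the weight is there.
- rasp: short steel rasp without handle, a loose flat bar 120 long x 20 wide x 7 mm high, dark teeth at both ends, smooth in the middle. Weighs about 0.11 kg. Origin: centre of its underside. At rest its z axis is up; x runs along its length.
- cork_pad: brown cork pad fixed on the bench, 140 long (x) x 60 wide (y) x 4 mm thick. Origin: centre of its underside, on the bench top; its upper face is at z = 4 mm.
- tuner_box: cherry-wood tuner box fixed on the bench, 120 (x) x 90 (y) mm, closed by a plain flat lid whose top is 50 mm above the bench; the lid (124 x 94 mm) is hinged on the +x side on two small butt hinges and lies shut under its own weight. Origin: centre of the box's underside, on the bench top.
- blue_felt: blue felt strip fixed on the bench, 150 long (x) x 50 wide (y) x 2 mm thick, at one end of the row of places. Origin: centre of its underside, on the bench top; z up.
- red_felt: wine-red felt strip fixed on the bench, 150 long (x) x 50 wide (y) x 2 mm thick, at the other end of the row of places. Origin: centre of its underside, on the bench top; z up.
- glue_jar: small loose amber glue jar with a yellow cap, 36 mm across x 42 mm high, standing between the cork pad and the tuner box. To be left alone. Origin: centre of its underside.
Things that resemble listed ones, but are neither listed nor needed, are in the scene too. Several things look just like the cork_pad: the one meant starts farthest from the robot's base. Several things look just like the blue_felt: the one meant starts nearest to the robot's base.

How it is judged:
By the outcome, as a careful person would: the job done as asked, in the order asked, and still so for the second after the job is handed in, with the robot touching nothing.
It also fails if it takes over 120 s, if anything falls off the work surface, if the arm or the gripper's body presses on something with over 40 N, if the wrist force passes 120 N, or if a joint passes its speed limit or range.

## Working session

There is one attempt and no reset: what is moved stays moved. The work goes in short steps, Python scripts to look and compute and a tool call to move; the robot and the scene stay as the last step left them, time stands still between calls to the robot, and variables do not carry over. Pictures are saved under pics/ and viewed, at most 14 in all, crops included, and the job is handed in when it is done.

Besides the shell and the picture viewer there is one more tool, called after "Request:" by a JSON object that holds its "fn" and its "kwargs", one argument or row to a line. play_rows: Moves the arm, as the interface text tells. Its arguments: {"type":"object","properties":{"commands":{"type":"array","items":{"type":"array","items":{"type":"array","items":{"type":"number"}}}}},"required":["commands"]}

```bash
mkdir -p pics; ls; python3 - <<'E'
from plant import *
import cv2,json
print(hold_point_z, get_obs())
for n in("scene","top"):
    s=snapshot(n); cv2.imwrite(f"pics/{n}0.png",s["frame"][:,:,::-1])
    print(n,s["camera_matrix"],s["origin"],s["attitude"])
E
```

```text
pics
0.0188 {'clock': 0.0, 'joint_pos': array([ 8.27390583e+01,  2.05917602e+01,  6.33959851e-01, -2.10241691e-02,
       -7.01352206e+01, -1.65059968e+01]), 'qvel': array([ 0.0042169 , -0.04477537, -0.02670735, -0.01641747, -0.11250271,
        0.05372047]), 'tau': array([ 4.60474203e-04, -5.82712519e+01,  2.93043101e+01,  6.99726105e+00,
        6.83893843e-03, -1.48835288e-04]), 'tool_pos': array([0.2718688 , 0.61729648, 0.22561758]), 'orientation': array([ 1.79905197e+02, -7.48188328e-03, -2.37740924e+01]), 'force': array([ 1.01432541, -0.26743658,  0.25697439]), 'moment': array([ 0.03977943, -0.0108415 ,  0.01780758]), 'gripper_force': 0.0, 'opening': 0.08756672097331598}
scene [[548.12978979   0.         317.94140042]
 [  0.         548.12978979 239.14726489]
 [  0.           0.           1.        ]] [ 1.15915654 -0.5542759   1.07858164] [-138.60191266   -0.50842485   49.65380135]
top [[603.5003871    0.         308.69236242]
 [  0.         603.5003871  248.61716786]
 [  0.           0.           1.        ]] [0.3519276  0.05480225 1.44414597] [-175.96375996   -1.02883493  -88.78757491]
```

View pics/scene0.png

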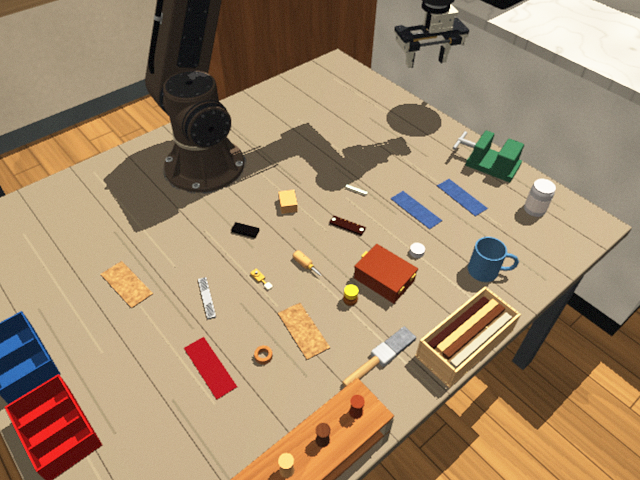

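View pics/top0.png

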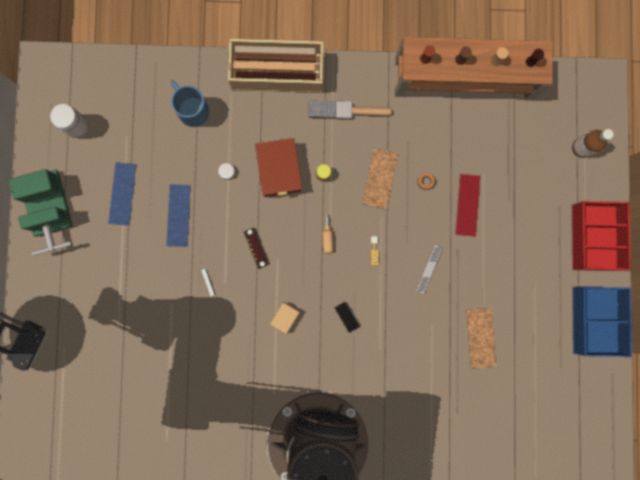

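Candidates, in top-view pixels:
- **Blue felts:** (122,194) and (178,215). The second is nearest the base, and it lies next to the box.
- **Cork pads:** (380,179) and (481,337). The first is farthest from the base.
- **Dark bars:** (256,248) and (347,317). The first has bone dots, so it is the bridge.

The row runs blue felt, box (278,167), jar (324,172), cork (380,179), red felt (468,205). So the awl goes to blue and the rasp to red. I'll confirm this in an enlarged crop.

```bash
cat > h.py <<'E'
import numpy as np, cv2
from scipy.spatial.transform import Rotation as R
from plant import *
def rot(a): return R.from_euler('xyz',a,degrees=True)
def world(s,px,z):
    px=np.atleast_2d(np.array(px,float)); K=s["camera_matrix"]
    d=np.c_[px,np.ones(len(px))]@np.linalg.inv(K).T
    d=rot(s["attitude"]).apply(d); o=np.array(s["origin"])
    return o+d*((z-o[2])/d[:,2])[:,None]
def proj(s,P):
    p=rot(s["attitude"]).inv().apply(np.atleast_2d(P)-s["origin"])@s["camera_matrix"].T
    return p[:,:2]/p[:,2:]
def goto(xyz,yaw=None):
    """shift cm and turn about tool z to reach TCP xyz with yaw, from current measured pose, tool down"""
    o=get_obs(); r=rot(o["orientation"])
    sh=r.inv().apply(np.array(xyz)-o["tool_pos"])*100
    t=0 if yaw is None else (r.inv()*rot([180,0,yaw])).as_rotvec(degrees=True)
    return sh.round(2),np.round(t,2)
E
python3 - <<'E'
from h import *
s=snapshot("top"); f=s["frame"][:,:,::-1]
cv2.imwrite("pics/c1.png",cv2.resize(f[130:340,110:510],None,fx=2,fy=2,interpolation=cv2.INTER_CUBIC))
for n,p,z in [("blue",(178,215),.002),("box",(278,167),.05),("jar",(324,172),.042),("cork",(380,179),.004),("red",(468,205),.002),("bridge",(256,248),.009),("saddle",(208,282),.008),("tuner",(375,250),.009),("awl",(328,235),.02),("rasp",(429,269),.007)]:
    w=world(s,p,z)[0]; print(n,w.round(3),np.hypot(w[0],w[1]).round(3))
E
```

```text
blue [0.528 0.346 0.002] 0.631
box [0.64  0.108 0.05 ] 0.649
jar [ 0.633 -0.     0.042] 0.633
cork [ 0.627 -0.138  0.004] 0.642
red [ 0.569 -0.352  0.002] 0.669
bridge [0.452 0.157 0.009] 0.479
saddle [0.369 0.268 0.008] 0.456
tuner [ 0.454 -0.127  0.009] 0.471
awl [ 0.486 -0.014  0.02 ] 0.487
rasp [ 0.411 -0.257  0.007] 0.485
```

View pics/c1.png

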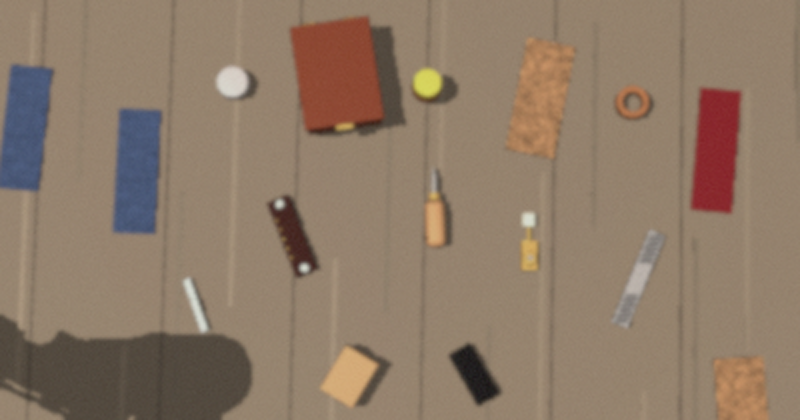

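The crop confirms the reading: the bone-dotted bridge at crop (292,236), saddle (196,305), tuner (529,240) with its button up, awl (436,210) with its point up, and rasp (638,279). The felts, box and cork are as named.

```bash
python3 - <<'E'
from h import *
s=snapshot("top")
C={"blue":(.002,[(121,109),(161,110),(155,233),(114,232)]),"box":(.05,[(291,30),(368,17),(383,120),(307,131)]),
"cork":(.004,[(528,38),(576,45),(553,158),(505,151)]),"red":(.002,[(699,89),(741,91),(731,212),(692,210)]),
"bridge":(.009,[(268,203),(288,196),(317,269),(299,277)]),"saddle":(.008,[(183,280),(191,278),(208,329),(201,332)]),
"rasp":(.007,[(652,230),(664,233),(629,327),(613,322)])}
for n,(z,c) in C.items():
    w=world(s,np.array(c)/2+[109.75,129.75],z)[:,:2]
    a=(w[0]+w[1]-w[2]-w[3])/2; b=(w[1]+w[2]-w[0]-w[3])/2
    print(n,w.mean(0).round(4),"len",np.hypot(*a).round(3),"wid",np.hypot(*b).round(3),"ang",np.degrees(np.arctan2(a[1],a[0])).round(1))
for n,z,c in (("tuner",.009,[(529,219),(530,255)]),("awl",.012,[(434,168),(436,246)])):
    w=world(s,np.array(c)/2+[109.75,129.75],z)[:,:2];a=w[0]-w[1];print(n,w.round(4).tolist(),np.hypot(*a),np.degrees(np.arctan2(a[1],a[0])))
w=snapshot("wrist");o=get_obs();r=rot(o["orientation"])
print("wristcam in tool",r.inv().apply(w["origin"]-o["tool_pos"]),(r.inv()*rot(w["attitude"])).as_matrix().round(2),w["camera_matrix"])
print(goto([.43,.19,.23],20))
E
```

```text
blue [0.5276 0.3444] len 0.148 wid 0.048 ang -0.9
box [0.6405 0.1067] len 0.122 wid 0.09 ang 9.9
cork [ 0.6275 -0.1377] len 0.141 wid 0.059 ang -10.6
red [ 0.5689 -0.3513] len 0.148 wid 0.049 ang -3.9
bridge [0.4528 0.1561] len 0.095 wid 0.024 ang 23.6
saddle [0.3689 0.269 ] len 0.065 wid 0.009 ang 20.6
rasp [ 0.4123 -0.2587] len 0.12 wid 0.017 ang -21.2
tuner [[0.4797, -0.1251], [0.4366, -0.1269]] 0.043120682753568 2.3625163330387515
awl [[0.538, -0.0102], [0.4447, -0.0143]] 0.09343460493136009 2.5520278322600483
wristcam in tool [ 8.61814213e-02  7.14747897e-05 -1.57722682e-01] [[ 0.   -0.95 -0.31]
 [ 1.    0.    0.  ]
 [-0.   -0.31  0.95]] [[330.91917812   0.         319.92271248]
 [  0.         330.91917812 237.23703424]
 [  0.           0.           1.        ]]
(array([31.7 , 32.76, -0.36]), array([ 4.000e-02,  1.000e-02, -4.377e+01]))
```

```bash
python3 -c "
from h import *
print(goto([.44,.175,.13],23.6))"
```

```text
(array([33.21, 33.72,  9.64]), array([ 4.000e-02,  1.000e-02, -4.737e+01]))
```

Request:
{"fn": "play_rows", "kwargs": {
  "commands": [
    [[33.2, 33.7, 9.6, 0, 0, -47.4, 1], [33.2, 33.7, 9.6, 0, 0, -47.4, 1], [33.2, 33.7, 9.6, 0, 0, -47.4, 1], [33.2, 33.7, 9.6, 0, 0, -47.4, 1], [33.2, 33.7, 9.6, 0, 0, -47.4, 1], [33.2, 33.7, 9.6, 0, 0, -47.4, 1], [33.2, 33.7, 9.6, 0, 0, -47.4, 1], [33.2, 33.7, 9.6, 0, 0, -47.4, 1], [33.2, 33.7, 9.6, 0, 0, -47.4, 1], [33.2, 33.7, 9.6, 0, 0, -47.4, 1], [33.2, 33.7, 9.6, 0, 0, -47.4, 1], [33.2, 33.7, 9.6, 0, 0, -47.4, 1], [33.2, 33.7, 9.6, 0, 0, -47.4, 1], [33.2, 33.7, 9.6, 0, 0, -47.4, 1], [33.2, 33.7, 9.6, 0, 0, -47.4, 1], [33.2, 33.7, 9.6, 0, 0, -47.4, 1], [33.2, 33.7, 9.6, 0, 0, -47.4, 1]]
  ]
}}

```text
clock: 1.67
tool_pos: [0.44, 0.1766, 0.1308]
orientation: [-180.0, -0.0, 23.7]
force: [0.0, 0.0, 0.3]
opening: 0.0872
gripper_force: 0.0
```

```bash
python3 -c "
from h import *
o=get_obs();print(o['tool_pos'],o['orientation'],o['joint_pos'].round(1),o['qvel'].round(1))
w=snapshot('wrist');cv2.imwrite('pics/w1.png',w['frame'][:,:,::-1])
print(w['origin'],w['attitude']); np.save('w1.npy',w,allow_pickle=True)"
```

```text
[0.44002194 0.17655295 0.13082506] [-1.79987259e+02 -3.38713592e-02  2.37168654e+01] [ 45.7   6.6 -31.7   0.  -51.6  68. ] [ 0.1 -0.  -0.   0.   0.1  0.1]
[0.5188475  0.21013969 0.28874305] [ 1.61853789e+02 -4.62077509e-02 -6.62105986e+01]
```

View pics/w1.png

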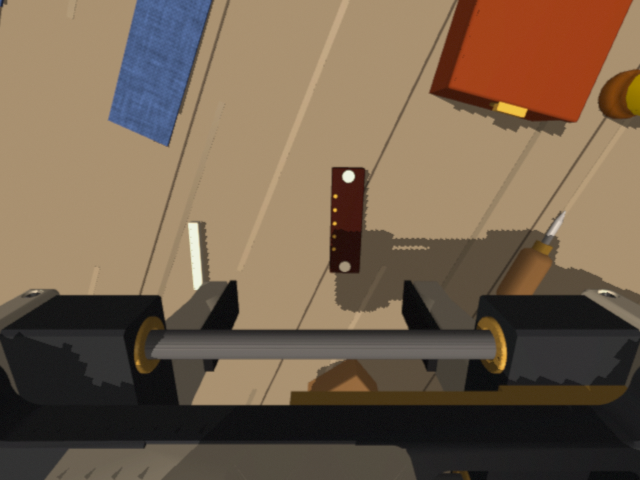

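The wrist view shows the bridge at (332..364, 168..272), the saddle at (189..202, 222..289), and the box lid's near edge at (431..579, 93..122).

```bash
cat >> h.py <<'E'
def rect(s,c,z):
    """corners: far-left, far-right, near-right, near-left (tool view) -> centre, len, wid, ang"""
    w=world(s,c,z)[:,:2]; a=(w[0]+w[1]-w[2]-w[3])/2; b=(w[1]+w[2]-w[0]-w[3])/2
    return w.mean(0).round(4),np.hypot(*a).round(4),np.hypot(*b).round(4),np.degrees(np.arctan2(a[1],a[0])).round(1)
E
python3 - <<'E'
from h import *
w=np.load('w1.npy',allow_pickle=True).item(); f=w['frame'].astype(int)
g=f.sum(2)
m=np.zeros(g.shape,np.uint8); sub=(f[:,:,0]-f[:,:,2]<70)&(f[:,:,0]<100)&(f[:,:,1]<45); m[150:285,320:375]=sub[150:285,320:375]
m=cv2.morphologyEx(m,cv2.MORPH_CLOSE,np.ones((9,9)))
c=max(cv2.findContours(m,0,2)[0],key=cv2.contourArea); r=cv2.boxPoints(cv2.minAreaRect(c)); print(r)
print(rect(w,[(332,168),(364,168),(359,272),(331,272)],.009))
m2=np.zeros(g.shape,np.uint8); m2[210:300,180:212]=(f.min(2)>170)[210:300,180:212]
c=max(cv2.findContours(m2,0,2)[0],key=cv2.contourArea); print(cv2.boxPoints(cv2.minAreaRect(c)))
print(rect(w,[(189,222),(200,222),(202,289),(194,289)],.008))
E
```

```text
[[329.27292 271.8105 ]
 [332.2208  167.16113]
 [364.61765 168.07373]
 [361.66977 272.72308]]
(array([0.4567, 0.1571]), np.float64(0.0944), np.float64(0.0262), np.float64(23.6))
[[187.66896 223.02759]
 [196.85518 222.26205]
 [202.37242 288.46896]
 [193.1862  289.2345 ]]
(array([0.3724, 0.2683]), np.float64(0.0655), np.float64(0.0086), np.float64(19.9))
```

```bash
python3 -c "
from h import *
print(goto([.455,.1568,.003],23.8))"
```

```text
(array([ 0.58,  2.41, 12.77]), array([-0.01, -0.02, -0.08]))
```

Request:
{"fn": "play_rows", "kwargs": {
  "commands": [
    [[0.6, 2.4, 4, 0, 0, 0, 0.7], [0.6, 2.4, 8, 0, 0, 0, 0.7], [0.6, 2.4, 10, 0, 0, 0, 0.7], [0.6, 2.4, 11.5, 0, 0, 0, 0.7], [0.6, 2.4, 12.3, 0, 0, 0, 0.7], [0.6, 2.4, 12.7, 0, 0, 0, 0.7], [0.6, 2.4, 12.7, 0, 0, 0, 0.7], [0.6, 2.4, 12.7, 0, 0, 0, 0.7], [0.6, 2.4, 12.7, 0, 0, 0, 0.5], [0.6, 2.4, 12.7, 0, 0, 0, 0.4], [0.6, 2.4, 12.7, 0, 0, 0, 0.2], [0.6, 2.4, 12.7, 0, 0, 0, 0], [0.6, 2.4, 12.7, 0, 0, 0, 0], [0.6, 2.4, 12.7, 0, 0, 0, 0], [0.6, 2.4, 12.7, 0, 0, 0, 0], [0.6, 2.4, 12.7, 0, 0, 0, 0]]
  ]
}}

```text
clock: 3.05
tool_pos: [0.4553, 0.1559, 0.0037]
orientation: [180.0, -0.0, 23.6]
force: [-0.0, -1.0, 4.7]
opening: 0.0273
gripper_force: 30.0
```

```bash
python3 -c "
from h import *
o=get_obs();print(o['tool_pos'],o['orientation'],o['opening'],o['gripper_force'])
print(goto([.628,-.138,.2],-10.6))"
```

```text
[0.45528088 0.15594976 0.00374345] [ 1.79997963e+02 -8.84534608e-03  2.36386040e+01] 0.027267706099899383 30.000776052474976
(array([  4.04,  33.85, -19.62]), array([-0.000e+00, -1.000e-02,  3.424e+01]))
```

Request:
{"fn": "play_rows", "kwargs": {
  "commands": [
    [[0, 0, -2, 0, 0, 0, 0], [0, 0, -5, 0, 0, 0, 0], [0, 0, -9, 0, 0, 0, 0], [2, 4, -12, 0, 0, 4, 0], [4, 8, -12, 0, 0, 8, 0], [4, 12, -12, 0, 0, 12, 0], [4, 16, -12, 0, 0, 18, 0], [4, 20, -12, 0, 0, 23, 0], [4, 24, -12, 0, 0, 28, 0], [4, 28, -12, 0, 0, 34.2, 0], [4, 31.5, -12, 0, 0, 34.2, 0], [4, 33.8, -12, 0, 0, 34.2, 0], [4, 33.8, -12, 0, 0, 34.2, 0], [4, 33.8, -12, 0, 0, 34.2, 0], [4, 33.8, -12, 0, 0, 34.2, 0], [4, 33.8, -12, 0, 0, 34.2, 0]]
  ]
}}

```text
clock: 4.38
tool_pos: [0.6269, -0.1368, 0.1235]
orientation: [-180.0, 0.0, -10.5]
force: [-0.4, 0.1, -1.1]
opening: 0.0273
gripper_force: 30.0
```

```bash
python3 -c "
from h import *
o=get_obs();print(o['tool_pos'],o['orientation'],o['joint_pos'].round(1),o['opening'])
w=snapshot('wrist');cv2.imwrite('pics/w2.png',w['frame'][:,:,::-1]);np.save('w2.npy',w,allow_pickle=True)"
```

```text
[ 0.62693417 -0.13682873  0.12345018] [-1.79996071e+02  2.37195674e-02 -1.05170065e+01] [  5.1  22.  -11.4  -0.  -56.6  74.4] 0.027298056803869687
```

View pics/w2.png

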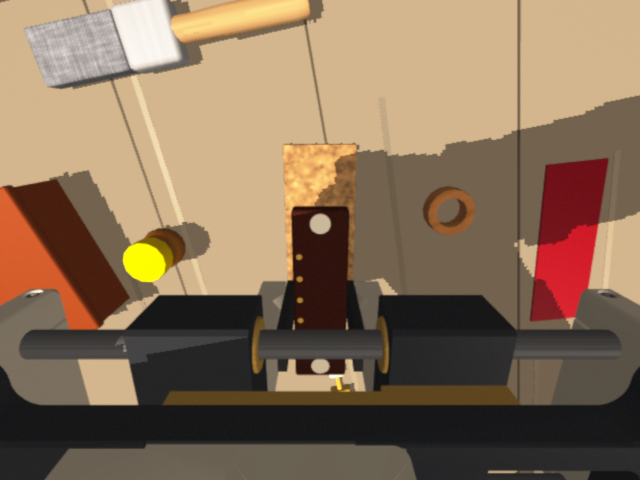

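The held bridge spans (293..349, 207..375), with its dots at (320,224) and (320,366). The cork's far edge is (284,144) to (356,144).

```bash
python3 - <<'E'
from h import *
w=np.load('w2.npy',allow_pickle=True).item(); o=get_obs()
zt=o['tool_pos'][2]-.0037+.009
for z in (zt,):
  print("bridge",rect(w,[(293,207),(349,207),(346,375),(295,375)],z)); d=world(w,[(320,224),(320,366)],z)[:,:2]; print(d,d.mean(0))
e=world(w,[(284,144),(356,144)],.004)[:,:2]; v=e[1]-e[0]; L=np.hypot(*v); n=np.array([-v[1],v[0]])/L
n=n if n[0]>0 else -n
print("cork edge len",L,"ang",np.degrees(np.arctan2(n[1],n[0])),"centre",e.mean(0)-n*.07)
print("tcp",o['tool_pos'])
# sensitivity: side edges
print("left",world(w,[(284,144),(289,275)],.004)[:,:2],"right",world(w,[(356,144),(350,275)],.004)[:,:2])
E
```

```text
bridge (array([ 0.6297, -0.1384]), np.float64(0.0963), np.float64(0.0275), np.float64(-10.6))
[[ 0.66898031 -0.1452466 ]
 [ 0.58841481 -0.13040063]] [ 0.62869756 -0.13782362]
cork edge len 0.058119873012998535 ang -10.447799049358174 centre [ 0.63113651 -0.1384394 ]
tcp [ 0.62704135 -0.13662686  0.12365192]
left [[ 0.70524567 -0.12255504]
 [ 0.59143137 -0.10225238]] right [[ 0.69470623 -0.17971131]
 [ 0.58127134 -0.15720619]]
```

```bash
python3 -c "
from h import *
print(goto([.6293,-.1376,.009],-10.5))"
```

```text
(array([ 0.24,  0.06, 11.47]), array([-0.01,  0.01,  0.01]))
```

Request:
{"fn": "play_rows", "kwargs": {
  "commands": [
    [[0.24, 0.06, 4, 0, 0, 0, 0], [0.24, 0.06, 7, 0, 0, 0, 0], [0.24, 0.06, 9.5, 0, 0, 0, 0], [0.24, 0.06, 10.5, 0, 0, 0, 0], [0.24, 0.06, 11, 0, 0, 0, 0], [0.24, 0.06, 11.3, 0, 0, 0, 0], [0.24, 0.06, 11.3, 0, 0, 0, 0], [0.24, 0.06, 11.3, 0, 0, 0, 0], [0.24, 0.06, 11.3, 0, 0, 0, 0]]
  ]
}}

```text
clock: 5.18
tool_pos: [0.6306, -0.1386, 0.0122]
orientation: [-180.0, -0.1, -10.5]
force: [0.2, 0.2, -0.3]
opening: 0.0275
gripper_force: 30.0
```

```bash
python3 -c "
from h import *
print(get_obs()['tool_pos'],goto([.6293,-.1376,.0079],-10.5))"
```

```text
[ 0.63061526 -0.13861286  0.01215351] (array([-0.15, -0.08,  0.43]), array([-0.03, -0.14, -0.05]))
```

Request:
{"fn": "play_rows", "kwargs": {
  "commands": [
    [[-0.15, -0.08, 0.2, 0, 0, 0, 0], [-0.15, -0.08, 0.43, 0, 0, 0, 0], [-0.15, -0.08, 0.43, 0, 0, 0, 0], [-0.15, -0.08, 0.43, 0, 0, 0, 0], [-0.15, -0.08, 0.43, 0, 0, 0, 0.36], [-0.15, -0.08, 0.43, 0, 0, 0, 0.42], [-0.15, -0.08, 0.43, 0, 0, 0, 0.5], [-0.15, -0.08, 0.43, 0, 0, 0, 0.5], [-0.15, -0.08, -0.5, 0, 0, 0, 0.6], [-0.15, -0.08, -3, 0, 0, 0, 1], [-0.15, -0.08, -7, 0, 0, 0, 1], [-0.15, -0.08, -11, 0, 0, 0, 1], [-2.15, -0.08, -11, 0, 0, 0, 1], [-5.15, -0.08, -11, 0, 0, 0, 1], [-5.15, -0.08, -11, 0, 0, 0, 1], [-5.15, -0.08, -11, 0, 0, 0, 1]]
  ]
}}

```text
clock: 6.52
tool_pos: [0.5781, -0.1284, 0.1218]
orientation: [-180.0, -0.0, -10.5]
force: [1.4, -0.5, -0.1]
opening: 0.0866
gripper_force: 0.0
```

```bash
python3 -c "
from h import *
o=get_obs();print(o['tool_pos'],o['orientation'])
w=snapshot('wrist');cv2.imwrite('pics/w3.png',cv2.resize(w['frame'][60:310,180:480,::-1],None,fx=2.4,fy=2.4,interpolation=cv2.INTER_CUBIC));np.save('w3.npy',w,allow_pickle=True)"
```

```text
[ 0.57805277 -0.12835874  0.12179345] [-1.79979745e+02 -4.71012638e-02 -1.05491516e+01]
```

View pics/w3.png

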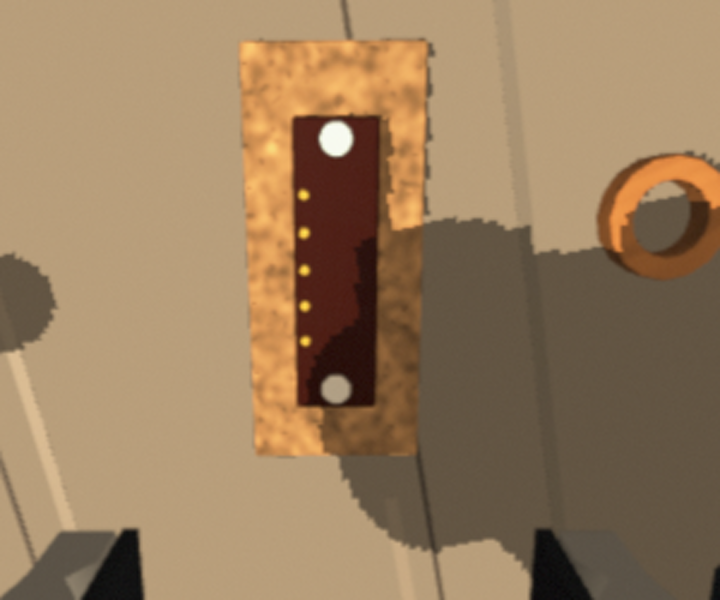

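The bridge lies on the cork. In the crop its corners are (293,116), (380,116), (375,407), (298,405). The cork's corners are (239,42), (427,40), (417,454), (257,456).

```bash
python3 - <<'E'
from h import *
w=np.load('w3.npy',allow_pickle=True).item()
f=lambda c:(np.array(c)+.5)/2.4-.5+[180,60]
B=rect(w,f([(293,116),(380,116),(375,407),(298,405)]),.013); C=rect(w,f([(239,42),(427,40),(417,454),(257,456)]),.004)
d=B[0]-C[0];a=np.radians(C[3]);print(B,C,"along",d@[np.cos(a),np.sin(a)],"across",d@[-np.sin(a),np.cos(a)])
for y in (20,19.9): print(goto([.3705,.2687,.13],y))
E
```

```text
(array([ 0.6307, -0.1388]), np.float64(0.0948), np.float64(0.0271), np.float64(-10.5)) (array([ 0.6313, -0.1385]), np.float64(0.139), np.float64(0.0592), np.float64(-9.9)) along -0.0005394868656089772 across -0.00039869025801406134
(array([-27.78, -35.23,  -0.87]), array([ 1.000e-02, -7.000e-02, -3.054e+01]))
(array([-27.78, -35.23,  -0.87]), array([ 1.000e-02, -7.000e-02, -3.044e+01]))
```

Request:
{"fn": "play_rows", "kwargs": {
  "commands": [
    [[-27.8, -35.2, -1, 0, 0, -30.5, 0.5], [-27.8, -35.2, -1, 0, 0, -30.5, 0.5], [-27.8, -35.2, -1, 0, 0, -30.5, 0.5], [-27.8, -35.2, -1, 0, 0, -30.5, 0.5], [-27.8, -35.2, -1, 0, 0, -30.5, 0.5], [-27.8, -35.2, -1, 0, 0, -30.5, 0.5], [-27.8, -35.2, -1, 0, 0, -30.5, 0.5], [-27.8, -35.2, -1, 0, 0, -30.5, 0.5], [-27.8, -35.2, -1, 0, 0, -30.5, 0.5], [-27.8, -35.2, -1, 0, 0, -30.5, 0.5], [-27.8, -35.2, -1, 0, 0, -30.5, 0.5], [-27.8, -35.2, -1, 0, 0, -30.5, 0.5], [-27.8, -35.2, 2, 0, 0, -30.5, 0.5], [-27.8, -35.2, 5, 0, 0, -30.5, 0.5], [-27.8, -35.2, 8, 0, 0, -30.5, 0.5], [-27.8, -35.2, 8, 0, 0, -30.5, 0.5], [-27.8, -35.2, 8, 0, 0, -30.5, 0.5], [-27.8, -35.2, 8, 0, 0, -30.5, 0.5]]
  ]
}}

```text
clock: 8.07
tool_pos: [0.3713, 0.2693, 0.0417]
orientation: [-180.0, -0.0, 19.9]
force: [-0.3, 0.8, 1.0]
opening: 0.0438
gripper_force: 0.0
```

```bash
python3 -c "
from h import *
o=get_obs();print(o['tool_pos'],o['orientation'],o['joint_pos'].round(1),goto([.3707,.2687,.003],20))
w=snapshot('wrist');cv2.imwrite('pics/w4.png',cv2.resize(w['frame'][80:400,220:420,::-1],None,fx=1.8,fy=1.8,interpolation=cv2.INTER_CUBIC));np.save('w4.npy',w,allow_pickle=True)"
```

```text
[0.37126465 0.26927638 0.04165846] [-1.79998753e+02 -4.28313359e-02  1.99433736e+01] [ 60.7  12.7 -39.5   0.  -37.8  49.2] (array([-0.08,  0.04,  3.87]), array([-0.  , -0.04, -0.06]))
```

View pics/w4.png

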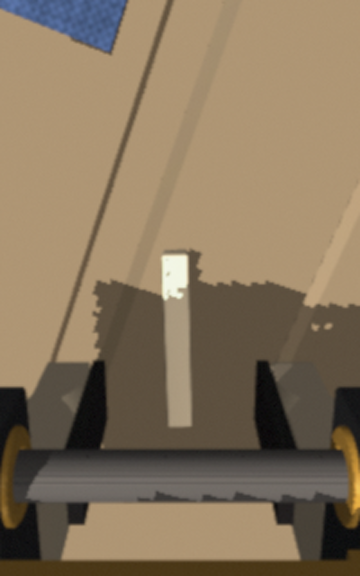

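The saddle lies between the fingers. Its corners in the crop are (162,254), (187,253), (191,427), (168,427).

```bash
python3 -c "
from h import *
w=np.load('w4.npy',allow_pickle=True).item()
c=(np.array([(162,254),(187,253),(191,427),(168,427)])+.5)/1.8-.5+[220,80]
r=rect(w,c,.008);print(r,get_obs()['tool_pos'])
print(goto([*(r[0]-[.0012,0]),.003],r[3]))"
```

```text
(array([0.3717, 0.2694]), np.float64(0.066), np.float64(0.0084), np.float64(21.4)) [0.37139686 0.26963905 0.0421123 ]
(array([-0.1 , -0.  ,  3.91]), array([-0.06, -0.11, -1.45]))
```

Request:
{"fn": "play_rows", "kwargs": {
  "commands": [
    [[-0.1, 0, 2, 0, 0, -1.2, 0.5], [-0.1, 0, 3.2, 0, 0, -1.2, 0.5], [-0.1, 0, 3.85, 0, 0, -1.2, 0.5], [-0.1, 0, 3.85, 0, 0, -1.2, 0.5], [-0.1, 0, 3.85, 0, 0, -1.2, 0.5], [-0.1, 0, 3.85, 0, 0, -1.2, 0.3], [-0.1, 0, 3.85, 0, 0, -1.2, 0.2], [-0.1, 0, 3.85, 0, 0, -1.2, 0.1], [-0.1, 0, 3.85, 0, 0, -1.2, 0], [-0.1, 0, 3.85, 0, 0, -1.2, 0], [-0.1, 0, 3.85, 0, 0, -1.2, 0], [-0.1, 0, 3.85, 0, 0, -1.2, 0], [-0.1, 0, 3.85, 0, 0, -1.2, 0]]
  ]
}}

```text
clock: 9.2
tool_pos: [0.3695, 0.2683, 0.0022]
orientation: [-180.0, -0.0, 21.1]
force: [-0.1, -1.2, 2.3]
opening: 0.0086
gripper_force: 30.0
```

```bash
python3 -c "
from h import *
o=get_obs();print(o['tool_pos'],o['orientation'],o['opening'],o['gripper_force'])
print(goto([.629,-.138,.13],-10.5))"
```

```text
[0.36946353 0.2682623  0.00217477] [-1.79998964e+02 -6.13562041e-03  2.11425625e+01] 0.00859901377015003 30.000486373901367
(array([  9.55,  47.25, -12.78]), array([-0.000e+00, -1.000e-02,  3.164e+01]))
```

Request:
{"fn": "play_rows", "kwargs": {
  "commands": [
    [[0, 0, -3, 0, 0, 0, 0], [0, 0, -7, 0, 0, 0, 0], [0, 2, -11, 0, 0, 2, 0], [1, 6, -12.8, 0, 0, 6, 0], [2, 10, -12.8, 0, 0, 10, 0], [3, 14, -12.8, 0, 0, 14, 0], [4, 18, -12.8, 0, 0, 18, 0], [5, 22, -12.8, 0, 0, 22, 0], [6, 26, -12.8, 0, 0, 26, 0], [7, 30, -12.8, 0, 0, 30, 0], [8, 34, -12.8, 0, 0, 31.6, 0], [9, 38, -12.8, 0, 0, 31.6, 0], [9.5, 42, -12.8, 0, 0, 31.6, 0], [9.5, 45, -12.8, 0, 0, 31.6, 0], [9.5, 47.2, -12.8, 0, 0, 31.6, 0], [9.5, 47.2, -9, 0, 0, 31.6, 0], [9.5, 47.2, -5.5, 0, 0, 31.6, 0], [9.5, 47.2, -3, 0, 0, 31.6, 0], [9.5, 47.2, -2.3, 0, 0, 31.6, 0], [9.5, 47.2, -2.3, 0, 0, 31.6, 0]]
  ]
}}

```text
clock: 10.87
tool_pos: [0.6264, -0.138, 0.0226]
orientation: [179.9, 0.3, -10.5]
force: [0.0, 0.3, 0.5]
opening: 0.0086
gripper_force: 30.0
```

```bash
python3 -c "
from h import *
o=get_obs();print(o['tool_pos'],o['orientation'],o['qvel'].round(1))
w=snapshot('wrist');cv2.imwrite('pics/w5.png',cv2.resize(w['frame'][80:380,220:420,::-1],None,fx=2,fy=2,interpolation=cv2.INTER_CUBIC));np.save('w5.npy',w,allow_pickle=True)"
```

```text
[ 0.62644772 -0.13796418  0.02258035] [179.93206981   0.27955764 -10.47932355] [ 0.2 -2.9  2.8  1.  -2.1 -0. ]
```

View pics/w5.png

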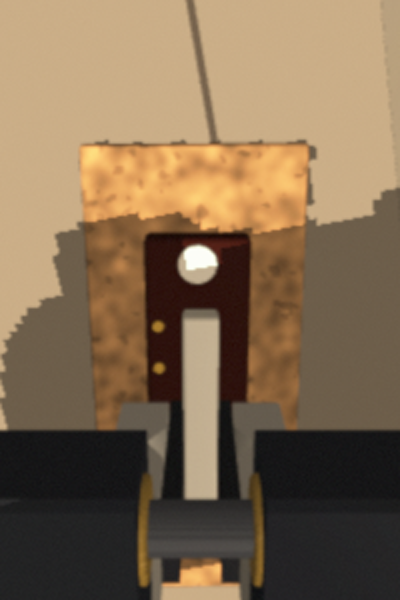

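In the crop the bridge's far edge is (145..249, 234). The held saddle's far top edge is (183..219, 317), and its bottom edge is at v=309.

```bash
python3 - <<'E'
from h import *
w=np.load('w5.npy',allow_pickle=True).item(); f=lambda c:(np.array(c)+.5)/2-.5+[220,80]
T=np.array([ 0.62644772,-0.13796418]); a=np.radians(-10.5); u=np.array([np.cos(a),np.sin(a)]); v=np.array([-u[1],u[0]])
cam=world(w,f([(200,300)]),.02)
B=world(w,f([(145,234),(249,234)]),.013)[:,:2]; S=world(w,f([(183,317),(219,317)]),.0284)[:,:2]; S2=world(w,f([(183,309),(219,309)]),.0204)[:,:2]
for n,e,h in(("bridge",B,.048),("sad top",S,.033),("sad bot",S2,.033)):
    c=e.mean(0)-u*h; print(n,np.hypot(*(e[1]-e[0])).round(4),c.round(4),"rel tcp along/across",((c-T)@u).round(4),((c-T)@v).round(4))
o=get_obs();print(o['tool_pos'],o['orientation'])
print("cam height off", proj(w,[[*T,.02]]))
E
```

```text
bridge 0.0266 [ 0.6315 -0.1386] rel tcp along/across 0.0051 0.0003
sad top 0.0087 [ 0.6292 -0.1392] rel tcp along/across 0.0029 -0.0007
sad bot 0.0091 [ 0.6286 -0.1391] rel tcp along/across 0.0023 -0.0007
[ 0.62804208 -0.13789693  0.02472438] [ 1.79956285e+02  8.81483618e-02 -1.04425626e+01]
cam height off [[318.74618191 296.10166463]]
```

```bash
python3 -c "
from h import *
print(get_obs()['tool_pos'],goto([.6290,-.1377,.0158],-10.5))"
```

```text
[ 0.62804208 -0.13789693  0.02472438] (array([ 0.09, -0.04,  0.89]), array([0.04, 0.09, 0.06]))
```

Request:
{"fn": "play_rows", "kwargs": {
  "commands": [
    [[0.05, -0.02, 0.3, 0, 0, 0, 0], [0.05, -0.02, 0.5, 0, 0, 0, 0], [0.05, -0.02, 0.5, 0, 0, 0, 0], [0.05, -0.02, 0.5, 0, 0, 0, 0], [0.05, -0.02, 0.5, 0, 0, 0, 0]]
  ]
}}

```text
clock: 11.33
tool_pos: [0.6292, -0.1376, 0.021]
orientation: [-180.0, -0.1, -10.5]
force: [1.2, 0.1, -0.9]
opening: 0.0082
gripper_force: 30.0
```

```bash
python3 -c "
from h import *
print(get_obs()['tool_pos'],goto([.6290,-.1377,.0152],-10.5))"
```

```text
[ 0.62919565 -0.13760159  0.0209869 ] (array([-0.02,  0.01,  0.58]), array([-0.02, -0.08,  0.04]))
```

Request:
{"fn": "play_rows", "kwargs": {
  "commands": [
    [[-0.02, 0, 0.3, 0, 0, 0, 0], [-0.02, 0, 0.5, 0, 0, 0, 0], [-0.02, 0, 0.57, 0, 0, 0, 0], [-0.02, 0, 0.57, 0, 0, 0, 0], [-0.02, 0, 0.57, 0, 0, 0, 0], [-0.02, 0, 0.57, 0, 0, 0, 0.12], [-0.02, 0, 0.57, 0, 0, 0, 0.18], [-0.02, 0, 0.57, 0, 0, 0, 0.28], [-0.02, 0, 0.57, 0, 0, 0, 0.32], [-0.02, 0, -0.5, 0, 0, 0, 0.35], [-0.02, 0, -3, 0, 0, 0, 0.6], [-0.02, 0, -7, 0, 0, 0, 0.6], [-2, 0, -11, 0, 0, 0, 0.6], [-5, 0, -11, 0, 0, 0, 0.6], [-5, 0, -11, 0, 0, 0, 0.6], [-5, 0, -11, 0, 0, 0, 0.6], [-5, 0, -11, 0, 0, 0, 0.6]]
  ]
}}

```text
clock: 12.75
tool_pos: [0.5799, -0.1286, 0.1312]
orientation: [-180.0, -0.1, -10.4]
force: [0.4, -0.0, -0.7]
opening: 0.0525
gripper_force: 0.0
```

```bash
python3 -c "
from h import *
o=get_obs();print(o['tool_pos'],o['orientation'])
w=snapshot('wrist');cv2.imwrite('pics/w6.png',cv2.resize(w['frame'][60:310,180:480,::-1],None,fx=2.4,fy=2.4,interpolation=cv2.INTER_CUBIC));np.save('w6.npy',w,allow_pickle=True)"
```

```text
[ 0.57991072 -0.12860595  0.13115208] [-1.79982755e+02 -8.85333376e-02 -1.04486068e+01]
```

View pics/w6.png

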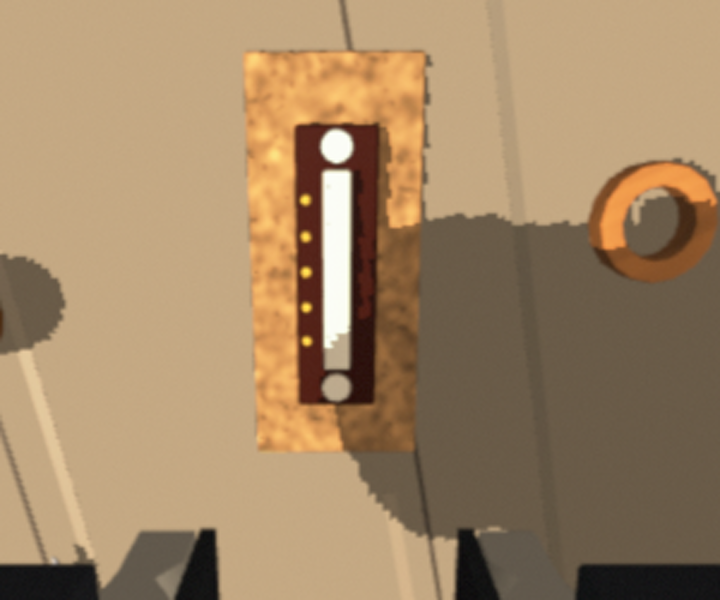

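The saddle is on the bridge. In the crop the saddle is (321,170), (353,170), (351,370), (324,370), and the bridge is (295,124), (379,124), (374,404), (299,404).

```bash
python3 - <<'E'
from h import *
w=np.load('w6.npy',allow_pickle=True).item()
f=lambda c:(np.array(c)+.5)/2.4-.5+[180,60]
S=rect(w,f([(321,170),(353,170),(351,370),(324,370)]),.021);B=rect(w,f([(295,124),(379,124),(374,404),(299,404)]),.013)
d=S[0]-B[0];a=np.radians(-10.5);print(S,B,"along",d@[np.cos(a),np.sin(a)],"across",d@[-np.sin(a),np.cos(a)])
# view pose: TCP behind the tuner
print(goto([.41,-.128,.10],2))
E
```

```text
(array([ 0.6309, -0.139 ]), np.float64(0.0661), np.float64(0.0098), np.float64(-10.2)) (array([ 0.6307, -0.1387]), np.float64(0.095), np.float64(0.0273), np.float64(-10.5)) along 0.0002513216391604176 across -0.000258529367170783
(array([-16.74,   3.02,   3.04]), array([  0.  ,  -0.04, -12.46]))
```

Request:
{"fn": "play_rows", "kwargs": {
  "commands": [
    [[-17.7, 3, 0.5, 0, 0, -12.5, 0.6], [-17.7, 3, 0.5, 0, 0, -12.5, 0.6], [-17.7, 3, 0.5, 0, 0, -12.5, 0.6], [-17.7, 3, 0.5, 0, 0, -12.5, 0.6], [-17.7, 3, 0.5, 0, 0, -12.5, 0.6], [-17.7, 3, 0.5, 0, 0, -12.5, 0.6], [-17.7, 3, 0.5, 0, 0, -12.5, 0.6], [-17.7, 3, 0.5, 0, 0, -12.5, 0.6]]
  ]
}}

```text
clock: 13.47
tool_pos: [0.4014, -0.1259, 0.1253]
orientation: [180.0, -0.0, 2.1]
force: [0.2, 0.8, 0.7]
opening: 0.0525
gripper_force: 0.0
```

```bash
python3 -c "
from h import *
o=get_obs();print(o['tool_pos'],o['orientation'])
w=snapshot('wrist');cv2.imwrite('pics/w7.png',cv2.resize(w['frame'][50:350,120:520,::-1],None,fx=2,fy=2,interpolation=cv2.INTER_CUBIC));np.save('w7.npy',w,allow_pickle=True)"
```

```text
[ 0.40144999 -0.12591958  0.12533428] [ 1.79985489e+02 -4.04847950e-02  2.05238898e+00]
```

View pics/w7.png

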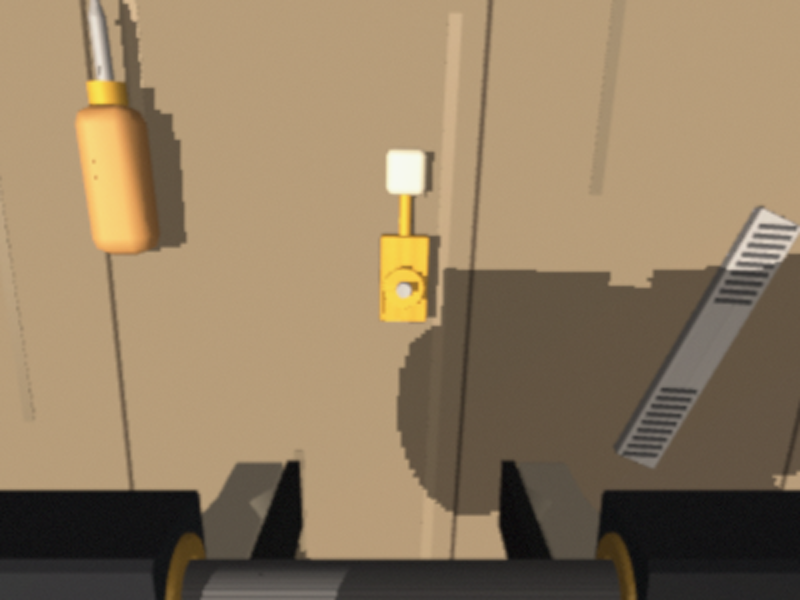

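In the crop the tuner housing is (380..430, 236..321) with its post at (404,290) and its button at (406,172). The awl handle is (77..158, 108..250). The rasp corners are (762,207), (800,228), (655,467), (616,450).

```bash
python3 - <<'E'
from h import *
w=np.load('w7.npy',allow_pickle=True).item()
f=lambda c:(np.array(c)+.5)/2-.5+[120,50]
print("housing",rect(w,f([(381,236),(430,236),(427,321),(380,321)]),.009))
b=world(w,f([(406,172),(404.5,278)]),.009)[:,:2];a=b[0]-b[1];print("axis",np.hypot(*a),np.degrees(np.arctan2(a[1],a[0])))
print("awl",rect(w,f([(77,108),(145,106),(158,247),(95,253)]),.02))
b=world(w,f([(107,93),(97,0)]),.012)[:,:2];print(b)
print("rasp",rect(w,f([(762,207),(801,228),(655,467),(616,450)]),.007))
E
```

```text
housing (array([ 0.4396, -0.1273]), np.float64(0.0355), np.float64(0.02), np.float64(0.9))
axis 0.04217560414686263 1.4273423053131118
awl (array([ 0.4753, -0.0168]), np.float64(0.0524), np.float64(0.0252), np.float64(1.0))
[[ 0.50677    -0.01201712]
 [ 0.53799924 -0.0115268 ]]
rasp (array([ 0.4155, -0.2582]), np.float64(0.1179), np.float64(0.02), np.float64(-21.7))
```

```bash
python3 -c "
from h import *
print(goto([.438,-.1267,.003],1.4))"
```

```text
(array([ 3.65,  0.2 , 12.21]), array([ 0.01, -0.01,  0.64]))
```

Request:
{"fn": "play_rows", "kwargs": {
  "commands": [
    [[2, 0.2, 3, 0, 0, 0.6, 0.6], [3.65, 0.2, 6, 0, 0, 0.6, 0.6], [3.65, 0.2, 9, 0, 0, 0.6, 0.6], [3.65, 0.2, 11, 0, 0, 0.6, 0.6], [3.65, 0.2, 12.15, 0, 0, 0.6, 0.6], [3.65, 0.2, 12.15, 0, 0, 0.6, 0.6], [3.65, 0.2, 12.15, 0, 0, 0.6, 0.6], [3.65, 0.2, 12.15, 0, 0, 0.6, 0.6], [3.65, 0.2, 12.15, 0, 0, 0.6, 0.4], [3.65, 0.2, 12.15, 0, 0, 0.6, 0.3], [3.65, 0.2, 12.15, 0, 0, 0.6, 0.15], [3.65, 0.2, 12.15, 0, 0, 0.6, 0], [3.65, 0.2, 12.15, 0, 0, 0.6, 0], [3.65, 0.2, 12.15, 0, 0, 0.6, 0], [3.65, 0.2, 12.15, 0, 0, 0.6, 0]]
  ]
}}

```text
clock: 14.77
tool_pos: [0.4367, -0.1267, 0.0037]
orientation: [-180.0, -0.0, 1.4]
force: [-0.3, 0.4, 1.3]
opening: 0.0193
gripper_force: 30.0
```

```bash
python3 -c "
from h import *
o=get_obs();print(o['tool_pos'],o['orientation'],o['opening'],o['gripper_force'])
print(goto([.6238,.1038,.12],9.9))"
```

```text
[ 0.43671463 -0.12667057  0.00373409] [-1.79998862e+02 -2.08595512e-02  1.43449750e+00] 0.01933560116836368 29.997978508472443
(array([ 19.28, -22.57, -11.62]), array([ 0.  , -0.02, -8.47]))
```

Request:
{"fn": "play_rows", "kwargs": {
  "commands": [
    [[0, 0, -2, 0, 0, 0, 0], [0, 0, -6, 0, 0, 0, 0], [0, 0, -10, 0, 0, 0, 0], [3, -3, -12.5, 0, 0, -2, 0], [6, -6, -12.5, 0, 0, -4, 0], [9, -9, -12.5, 0, 0, -6, 0], [12, -12, -12.5, 0, 0, -8.5, 0], [15, -15, -12.5, 0, 0, -8.5, 0], [17, -18, -12.5, 0, 0, -8.5, 0], [18.5, -21, -12.5, 0, 0, -8.5, 0], [19.2, -22.6, -11, 0, 0, -8.5, 0], [19.2, -22.6, -9, 0, 0, -8.5, 0], [19.2, -22.6, -7.5, 0, 0, -8.5, 0], [19.2, -22.6, -6.5, 0, 0, -8.5, 0], [19.2, -22.6, -6.5, 0, 0, -8.5, 0], [19.2, -22.6, -6.5, 0, 0, -8.5, 0], [19.2, -22.6, -6.5, 0, 0, -8.5, 0], [19.2, -22.6, -6.5, 0, 0, -8.5, 0]]
  ]
}}

```text
clock: 16.27
tool_pos: [0.6237, 0.1041, 0.0699]
orientation: [-180.0, -0.1, 9.9]
force: [-1.1, 0.3, 0.1]
opening: 0.0192
gripper_force: 30.0
```

```bash
python3 -c "
from h import *
o=get_obs();print(o['tool_pos'],o['orientation'])
w=snapshot('wrist');cv2.imwrite('pics/w8.png',cv2.resize(w['frame'][50:380,120:520,::-1],None,fx=1.8,fy=1.8,interpolation=cv2.INTER_CUBIC));np.save('w8.npy',w,allow_pickle=True)"
```

```text
[0.62365954 0.10406817 0.06991269] [-1.79978257e+02 -1.18332448e-01  9.92377895e+00]
```

View pics/w8.png

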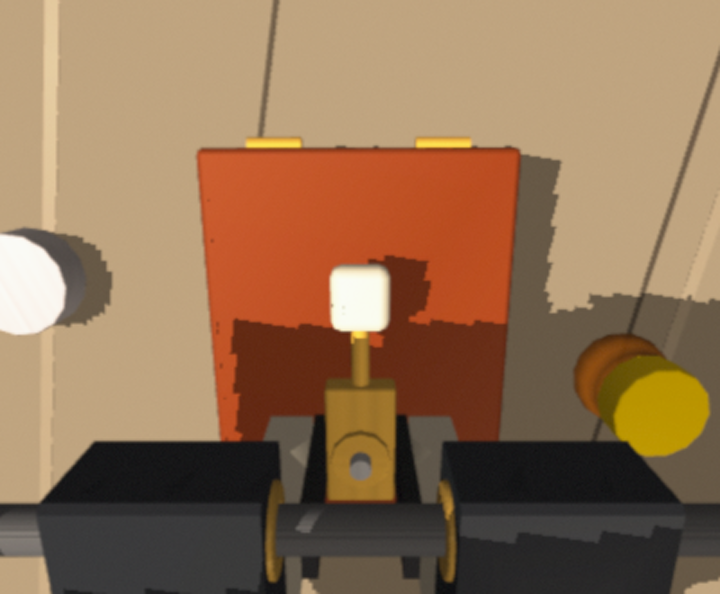

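In the crop the lid's far edge is (199,152) to (519,152). The button is (330..390, 265..331) and the housing is (327..395, 381..500).

```bash
python3 - <<'E'
from h import *
w=np.load('w8.npy',allow_pickle=True).item(); f=lambda c:(np.array(c)+.5)/1.8-.5+[120,50]
o=get_obs();T=o['tool_pos'][:2]; a=np.radians(9.9); u=np.array([np.cos(a),np.sin(a)]); v=np.array([-u[1],u[0]])
zu=o['tool_pos'][2]-.0037
L=world(w,f([(199,152),(519,152)]),.05)[:,:2]; d=L[0]-L[1]; print("lid edge",np.hypot(*d),"ang",np.degrees(np.arctan2(d[1],d[0]))-90)
l=world(w,f([(199,152),(220,440)]),.05)[:,:2];r=world(w,f([(519,152),(501,440)]),.05)[:,:2]
for e in(l,r): d=e[0]-e[1];print("side",np.degrees(np.arctan2(d[1],d[0])))
c=L.mean(0)-u*.062; print("lid c",c,"rel",(c-T)@u,(c-T)@v)
h=rect(w,f([(327,381),(395,381),(395,500),(328,500)]),zu+.009);print("housing",h,(h[0]-T)@u,(h[0]-T)@v)
b=rect(w,f([(330,265),(390,265),(390,331),(330,331)]),zu+.009);print("button",b,(b[0]-T)@u,(b[0]-T)@v)
E
```

```text
lid edge 0.09129113966796042 ang 9.995012101203017
side 9.565329357250294
side 10.975897523944056
lid c [0.64470999 0.10720418] rel 0.021351498567580056 -0.0005311386679428495
housing (array([0.628 , 0.1035]), np.float64(0.038), np.float64(0.0193), np.float64(10.2)) 0.004253473971643773 -0.0013072313478817103
button (array([0.6697, 0.1112]), np.float64(0.0179), np.float64(0.0158), np.float64(10.0)) 0.046656386944449256 -0.0008913330181413246
```

Request:
{"fn": "play_rows", "kwargs": {
  "commands": [
    [[0.04, -0.05, 0.7, 0, 0, 0, 0], [0.04, -0.05, 1.2, 0, 0, 0, 0], [0.04, -0.05, 1.4, 0, 0, 0, 0], [0.04, -0.05, 1.4, 0, 0, 0, 0], [0.04, -0.05, 1.4, 0, 0, 0, 0], [0.04, -0.05, 1.4, 0, 0, 0, 0]]
  ]
}}

```text
clock: 16.82
tool_pos: [0.6232, 0.1046, 0.0545]
orientation: [180.0, 0.0, 9.9]
force: [0.4, 0.2, -0.2]
opening: 0.0197
gripper_force: 30.0
```

```bash
python3 -c "
from h import *
o=get_obs();print(o['force'],o['tool_pos'],goto([.6241,.1046,.0537],9.95))"
```

```text
[ 0.44404982  0.24942227 -0.18918404] [0.62322763 0.10460599 0.05448114] (array([0.09, 0.02, 0.08]), array([ 0.  ,  0.01, -0.02]))
```

Request:
{"fn": "play_rows", "kwargs": {
  "commands": [
    [[0.08, 0.02, 0.07, 0, 0, 0, 0], [0.08, 0.02, 0.07, 0, 0, 0, 0], [0.08, 0.02, 0.07, 0, 0, 0, 0], [0.08, 0.02, 0.07, 0, 0, 0, 0], [0.08, 0.02, 0.07, 0, 0, 0, 0.28], [0.08, 0.02, 0.07, 0, 0, 0, 0.34], [0.08, 0.02, 0.07, 0, 0, 0, 0.4], [0.08, 0.02, 0.07, 0, 0, 0, 0.45], [0.08, 0.02, -0.5, 0, 0, 0, 0.5], [0.08, 0.02, -3, 0, 0, 0, 0.6], [0.08, 0.02, -7, 0, 0, 0, 0.6], [-3, 0.02, -8, 0, 0, 0, 0.6], [-6, 0.02, -8, 0, 0, 0, 0.6], [-6, 0.02, -8, 0, 0, 0, 0.6], [-6, 0.02, -8, 0, 0, 0, 0.6], [-6, 0.02, -8, 0, 0, 0, 0.6]]
  ]
}}

```text
clock: 18.15
tool_pos: [0.5645, 0.0943, 0.1353]
orientation: [-180.0, -0.1, 10.0]
force: [0.5, 0.3, -0.9]
opening: 0.0524
gripper_force: 0.0
```

```bash
python3 -c "
from h import *
o=get_obs();print(o['tool_pos'],o['orientation'])
w=snapshot('wrist');np.save('w9.npy',w,allow_pickle=True)
print(goto([.474,-.0155,.13],2))"
```

```text
[0.56454893 0.09425332 0.13533825] [-1.79988210e+02 -7.61606794e-02  9.95439849e+00]
(array([-10.84,   9.25,   0.48]), array([-0.01, -0.05,  7.94]))
```

Request:
{"fn": "play_rows", "kwargs": {
  "commands": [
    [[-5, 3, 0, 0, 0, 3, 0.6], [-9, 6, 0, 0, 0, 6, 0.6], [-12, 9, 0, 0, 0, 8, 0.6], [-14.8, 9.8, 2, 0, 0, 8, 0.6], [-14.8, 9.8, 3.5, 0, 0, 8, 0.6], [-14.8, 9.8, 3.5, 0, 0, 8, 0.6], [-14.8, 9.8, 3.5, 0, 0, 8, 0.6], [-14.8, 9.8, 3.5, 0, 0, 8, 0.6]]
  ]
}}

```text
clock: 18.87
tool_pos: [0.4368, -0.0276, 0.0999]
orientation: [180.0, -0.0, 1.9]
force: [0.4, 0.2, 0.4]
opening: 0.0528
gripper_force: 0.0
```

```bash
python3 -c "
from h import *
o=get_obs();print(o['tool_pos'],o['orientation'])
w=snapshot('wrist');np.save('w10.npy',w,allow_pickle=True)
a=np.load('w9.npy',allow_pickle=True).item()['frame'][20:320,220:420]; b=w['frame'][20:320,220:420]
cv2.imwrite('pics/m1.png',cv2.resize(np.hstack([a,b])[:,:,::-1],None,fx=2,fy=2,interpolation=cv2.INTER_CUBIC))"
```

```text
[ 0.43676202 -0.02762777  0.09994623] [ 1.79983693e+02 -3.67556468e-02  1.94850682e+00]
```

View pics/m1.png

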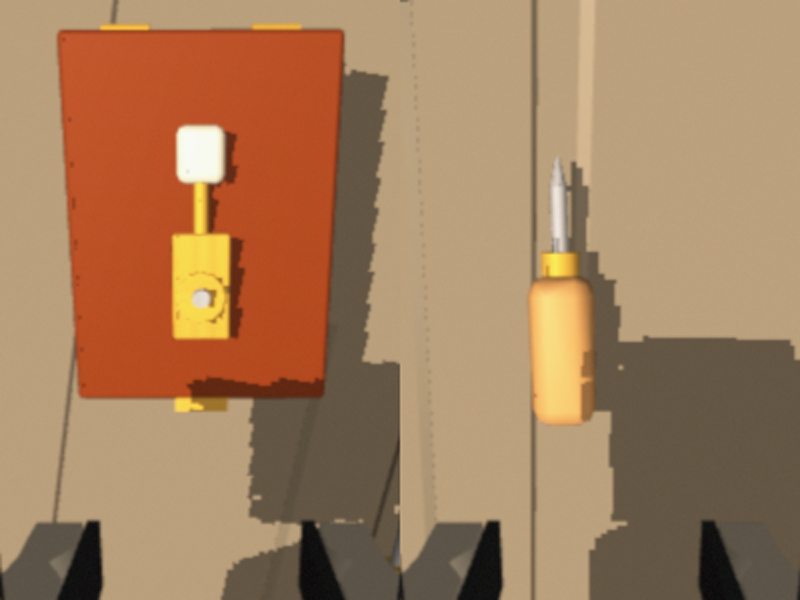

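On the left, the tuner lies right way up on the lid: lid corners (58,31), (344,30), (325,397), (80,397), tuner from v=126 to 339 at u=201. On the right, the awl tip is at (558,157), the ferrule at (561,265), and the handle spans (529..594, 278..425).

```bash
python3 - <<'E'
from h import *
f=lambda c:(np.array(c)+.5)/2-.5+[220,20]
w=np.load('w9.npy',allow_pickle=True).item()
L=rect(w,f([(58,31),(344,30),(325,397),(80,397)]),.05); a=np.radians(L[3]);u=np.array([np.cos(a),np.sin(a)]);v=np.array([-u[1],u[0]])
h=rect(w,f([(173,234),(230,234),(230,338),(173,338)]),.059);b=rect(w,f([(176,126),(225,126),(225,183),(176,183)]),.059)
for n,q,k in(("h",h,.017),("b",b,-.026)): d=q[0]+u*k-L[0]; print(n,q,d@u,d@v)
print("lid",L)
w=np.load('w10.npy',allow_pickle=True).item()
P=world(w,f([(158,157),(161,265),(163,420)]),.011)[:,:2];print("tip,ferr,end",P)
H=rect(w,f([(129,280),(193,280),(194,421),(134,423)]),.018);print("handle",H)
d=P[0]-P[1];print(np.degrees(np.arctan2(*d[::-1])));d=P[0]-P[2];print(np.degrees(np.arctan2(*d[::-1])),np.hypot(*d))
E
```

```text
h (array([0.627 , 0.1038]), np.float64(0.0354), np.float64(0.0198), np.float64(10.1)) -0.002265982809109598 0.00024880996582331153
b (array([0.6688, 0.1116]), np.float64(0.0172), np.float64(0.016), np.float64(10.0)) -0.0027449309455801064 0.00044918066984153514
lid (array([0.646, 0.107]), np.float64(0.122), np.float64(0.0926), np.float64(10.3))
tip,ferr,end [[ 0.54233951 -0.01027661]
 [ 0.5062042  -0.01191837]
 [ 0.44761975 -0.01368106]]
handle (array([ 0.4752, -0.0134]), np.float64(0.0526), np.float64(0.0227), np.float64(2.2))
2.6013608260683427
2.0584544615924516 0.0947809152509414
```

The tuner is within about 2 mm of the lid's middle, so I'll leave it. Next I grasp the awl's handle.

```bash
python3 -c "
from h import *
print(goto([.4742,-.0128,.005],2.2))"
```

```text
(array([ 3.76, -1.33,  9.51]), array([ 0.01, -0.06, -0.24]))
```

Request:
{"fn": "play_rows", "kwargs": {
  "commands": [
    [[1.5, -0.7, 1, 0, 0, -0.2, 0.7], [3.75, -1.35, 2, 0, 0, -0.2, 0.7], [3.75, -1.35, 5, 0, 0, -0.2, 0.7], [3.75, -1.35, 7.5, 0, 0, -0.2, 0.7], [3.75, -1.35, 9.2, 0, 0, -0.2, 0.7], [3.75, -1.35, 9.5, 0, 0, -0.2, 0.7], [3.75, -1.35, 9.5, 0, 0, -0.2, 0.7], [3.75, -1.35, 9.5, 0, 0, -0.2, 0.7], [3.75, -1.35, 9.5, 0, 0, -0.2, 0.5], [3.75, -1.35, 9.5, 0, 0, -0.2, 0.3], [3.75, -1.35, 9.5, 0, 0, -0.2, 0.15], [3.75, -1.35, 9.5, 0, 0, -0.2, 0], [3.75, -1.35, 9.5, 0, 0, -0.2, 0], [3.75, -1.35, 9.5, 0, 0, -0.2, 0], [3.75, -1.35, 9.5, 0, 0, -0.2, 0]]
  ]
}}

```text
clock: 20.17
tool_pos: [0.4724, -0.0132, 0.0048]
orientation: [-180.0, -0.0, 2.1]
force: [-0.7, -0.1, 3.3]
opening: 0.0235
gripper_force: 30.0
```

```bash
python3 -c "
from h import *
o=get_obs();print(o['tool_pos'],o['orientation'],o['opening'],o['gripper_force'])
print(goto([.509,.3447,.1],-.9))"
```

```text
[ 0.47240066 -0.01322838  0.00478073] [-1.79996871e+02 -1.85276872e-02  2.13778098e+00] 0.023501877035664427 30.000699162483215
(array([  5.  , -35.63,  -9.52]), array([-0.  , -0.02,  3.04]))
```

Request:
{"fn": "play_rows", "kwargs": {
  "commands": [
    [[0, 0, -3, 0, 0, 0, 0], [0, 0, -7, 0, 0, 0, 0], [0, -2, -10.5, 0, 0, 1, 0], [1, -6, -12, 0, 0, 2, 0], [2, -10, -12, 0, 0, 3, 0], [3, -14, -12, 0, 0, 3, 0], [4, -18, -12, 0, 0, 3, 0], [4.8, -22, -12, 0, 0, 3, 0], [4.8, -26, -12, 0, 0, 3, 0], [4.8, -30, -12, 0, 0, 3, 0], [4.8, -33, -11, 0, 0, 3, 0], [4.8, -35.6, -9, 0, 0, 3, 0], [4.8, -35.6, -6, 0, 0, 3, 0], [4.8, -35.6, -4, 0, 0, 3, 0], [4.8, -35.6, -2.5, 0, 0, 3, 0], [4.8, -35.6, -1.5, 0, 0, 3, 0], [4.8, -35.6, -1.5, 0, 0, 3, 0], [4.8, -35.6, -1.5, 0, 0, 3, 0], [4.8, -35.6, -1.5, 0, 0, 3, 0], [4.8, -35.6, -1.5, 0, 0, 3, 0]]
  ]
}}

```text
clock: 21.83
tool_pos: [0.5077, 0.3448, 0.0209]
orientation: [-179.9, -0.1, -0.9]
force: [0.1, 0.8, 0.1]
opening: 0.0238
gripper_force: 30.0
```

```bash
python3 - <<'E'
from h import *
o=get_obs();print(o['tool_pos'],o['orientation'])
w=snapshot('wrist');np.save('w11.npy',w,allow_pickle=True)
f=w['frame']; hsv=cv2.cvtColor(f,cv2.COLOR_RGB2HSV)
m=((hsv[:,:,0]>100)&(hsv[:,:,0]<130)&(hsv[:,:,1]>80)).astype(np.uint8); m[:, :220]=0;m[:,420:]=0
for y in range(60,270,15):
    x=np.flatnonzero(m[y]); print(y,(x.min(),x.max(),len(x)) if len(x) else None)
E
```

```text
[0.50768493 0.34484546 0.02092964] [-1.79904489e+02 -8.23500381e-02 -8.73649065e-01]
60 None
75 None
90 None
105 None
120 (np.int64(267), np.int64(364), 98)
135 (np.int64(268), np.int64(364), 97)
150 (np.int64(269), np.int64(363), 95)
165 (np.int64(270), np.int64(363), 93)
180 (np.int64(270), np.int64(362), 83)
195 (np.int64(271), np.int64(361), 77)
210 (np.int64(272), np.int64(361), 77)
225 (np.int64(273), np.int64(360), 74)
240 (np.int64(273), np.int64(359), 56)
255 (np.int64(274), np.int64(359), 41)
```

```bash
python3 - <<'E'
from h import *
w=np.load('w11.npy',allow_pickle=True).item(); T=np.array([.50768,.34484])
f=w['frame']; hsv=cv2.cvtColor(f,cv2.COLOR_RGB2HSV)
m=((hsv[:,:,0]>100)&(hsv[:,:,0]<130)&(hsv[:,:,1]>80)).astype(np.uint8)
top=[np.flatnonzero(m[60:200,x]).min()+60 for x in (275,300,320,340,355)]; print("far edge rows",top)
for y in range(166,185,3): print(y,"gap",[int(x) for x in np.flatnonzero(m[y,290:345]==0)+290])
for dz in(0,.0035):
    w2=dict(w); w2['origin']=np.array(w['origin'])+[0,0,dz]
    e=world(w2,[(267,top[0]),(365,top[-1]),(274,255),(359.5,255)],.002)[:,:2]
    print(dz,"w",np.hypot(*(e[1]-e[0])),np.hypot(*(e[3]-e[2])),"far x mid",e[:2].mean(0),"near mid",e[2:].mean(0),"centre",e[:2].mean(0)-[.075,0])
    print("proj tip guess", proj(w2,[[T[0]+.022+.048,T[1],.029]]))
E
```

```text
far edge rows [np.int64(106), np.int64(106), np.int64(106), np.int64(106), np.int64(106)]
166 gap [319, 320, 321]
169 gap [318, 319, 320, 321, 322]
172 gap [317, 318, 319, 320, 321, 322]
175 gap [316, 317, 318, 319, 320, 321, 322, 323]
178 gap [316, 317, 318, 319, 320, 321, 322, 323, 324]
181 gap [315, 316, 317, 318, 319, 320, 321, 322, 323, 324]
184 gap [314, 315, 316, 317, 318, 319, 320, 321, 322, 323, 324, 325]
0 w 0.048801342993248766 0.04894200649814555 far x mid [0.60456774 0.34467498] near mid [0.52513663 0.34564006] centre [0.52956774 0.34467498]
proj tip guess [[315.97298376 166.73288032]]
0.0035 w 0.04976672501983629 0.04991017111248776 far x mid [0.60478633 0.34471232] near mid [0.52378393 0.34569649] centre [0.52978633 0.34471232]
proj tip guess [[316.06386732 165.90647648]]
```

```bash
python3 -c "
from h import *
print(get_obs()['tool_pos'],goto([.5078,.3467,.0072],-.8))"
```

```text
[0.50763636 0.34481889 0.02088516] (array([ 0.01, -0.19,  1.37]), array([-0.1 , -0.08, -0.07]))
```

Request:
{"fn": "play_rows", "kwargs": {
  "commands": [
    [[0, -0.19, 0.6, 0, 0, 0, 0], [0, -0.19, 1, 0, 0, 0, 0], [0, -0.19, 1.2, 0, 0, 0, 0], [0, -0.19, 1.35, 0, 0, 0, 0], [0, -0.19, 1.35, 0, 0, 0, 0], [0, -0.19, 1.35, 0, 0, 0, 0], [0, -0.19, 1.35, 0, 0, 0, 0]]
  ]
}}

```text
clock: 22.47
tool_pos: [0.5069, 0.3461, 0.0068]
orientation: [180.0, 0.0, -0.8]
force: [-3.8, -1.2, 10.7]
opening: 0.0236
gripper_force: 30.0
```

```bash
python3 -c "
from h import *
o=get_obs();print(o['force'],goto([.5078,.3467,.0068],-.8))"
```

```text
[-3.812536   -1.24039207 10.71000179] (array([ 0.09, -0.06,  0.  ]), array([ 0.01,  0.  , -0.05]))
```

Request:
{"fn": "play_rows", "kwargs": {
  "commands": [
    [[0.05, -0.05, -0.05, 0, 0, 0, 0], [0.05, -0.05, -0.05, 0, 0, 0, 0.3], [0.05, -0.05, -0.05, 0, 0, 0, 0.4], [0.05, -0.05, -0.05, 0, 0, 0, 0.5], [0.05, -0.05, -0.05, 0, 0, 0, 0.55], [0.05, -0.05, -0.05, 0, 0, 0, 0.6], [0.05, -0.05, -3, 0, 0, 0, 0.6], [0.05, -0.05, -6, 0, 0, 0, 0.6], [-3, -0.05, -9, 0, 0, 0, 0.6], [-4, -0.05, -11, 0, 0, 0, 0.6], [-4, -0.05, -11, 0, 0, 0, 0.6], [-4, -0.05, -11, 0, 0, 0, 0.6], [-4, -0.05, -11, 0, 0, 0, 0.6]]
  ]
}}

```text
clock: 23.55
tool_pos: [0.4669, 0.3473, 0.1159]
orientation: [-180.0, 0.0, -0.9]
force: [0.1, -0.4, -1.1]
opening: 0.0528
gripper_force: 0.0
```

```bash
python3 - <<'E'
from h import *
o=get_obs();print(o['tool_pos'],o['orientation'])
w=snapshot('wrist');np.save('w12.npy',w,allow_pickle=True)
print(goto([.41,-.258,.12],-21.6), goto([.38,-.2,.12],-21.6))
E
```

```text
[0.46686494 0.34726059 0.11590613] [-1.79985220e+02  7.20119846e-03 -8.61277168e-01]
(array([-4.75, 60.58, -0.42]), array([ 0.06,  0.04, 20.72])) (array([-7.84, 54.82, -0.42]), array([ 0.06,  0.04, 20.72]))
```

Request:
{"fn": "play_rows", "kwargs": {
  "commands": [
    [[0, 4, -1, 0, 0, 2, 0.6], [0, 8, -1, 0, 0, 4, 0.6], [0, 12, -1, 0, 0, 6, 0.6], [0, 16, -1, 0, 0, 8, 0.6], [0, 20, -1, 0, 0, 10, 0.6], [0, 24, -1, 0, 0, 12, 0.6], [0, 28, -1, 0, 0, 14, 0.6], [0, 32, -1, 0, 0, 16, 0.6], [0, 36, -1, 0, 0, 18, 0.6], [-1, 40, -1, 0, 0, 20, 0.6], [-2, 44, -1, 0, 0, 20.7, 0.6], [-3, 48, -1, 0, 0, 20.7, 0.6], [-4, 52, -1, 0, 0, 20.7, 0.6], [-4.3, 56, -1, 0, 0, 20.7, 0.6], [-4.35, 60, 0, 0, 0, 20.7, 0.6], [-4.35, 60.7, 3, 0, 0, 20.7, 0.6], [-4.35, 60.7, 6, 0, 0, 20.7, 0.6], [-4.35, 60.7, 6, 0, 0, 20.7, 0.6], [-4.35, 60.7, 6, 0, 0, 20.7, 0.6], [-4.35, 60.7, 6, 0, 0, 20.7, 0.6]]
  ]
}}

```text
clock: 25.27
tool_pos: [0.4148, -0.259, 0.0566]
orientation: [180.0, 0.0, -21.5]
force: [1.2, 0.3, 0.7]
opening: 0.0524
gripper_force: 0.0
```

```bash
python3 - <<'E'
from h import *
o=get_obs();print(o['tool_pos'],o['orientation'],goto([.414,-.259,.003],-21.5))
w=snapshot('wrist');np.save('w13.npy',w,allow_pickle=True)
a=np.load('w12.npy',allow_pickle=True).item()['frame'][20:320,220:420]; b=w['frame'][80:380,220:420]
cv2.imwrite('pics/m2.png',cv2.resize(np.hstack([a,b])[:,:,::-1],None,fx=2,fy=2,interpolation=cv2.INTER_CUBIC))
E
```

```text
[ 0.41480483 -0.25902927  0.05658156] [ 1.79967824e+02  3.14097374e-02 -2.15235210e+01] (array([-0.07,  0.02,  5.36]), array([ 0.03,  0.03, -0.02]))
```

View pics/m2.png

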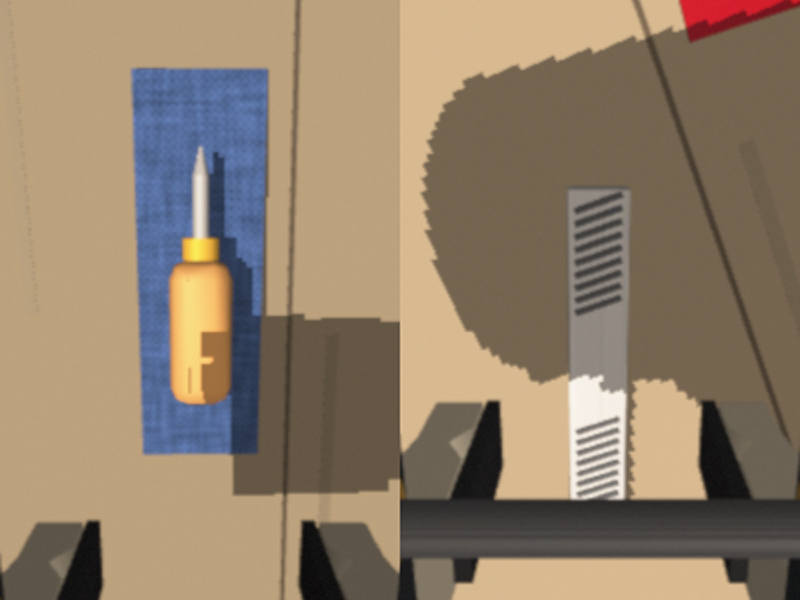

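On the left, the awl lies on the blue felt: felt (132..268, 68) to (142..258, 454), awl from the tip at (200,146) to the handle end at v=403. On the right, the rasp runs straight between the fingers with its far end at v=187 and its sides at u=568..629.

```bash
python3 - <<'E'
from h import *
def up(n):
    w=np.load(n,allow_pickle=True).item(); w['origin']=np.array(w['origin'])+[0,0,.0035]; return w
w=up('w12.npy'); f=lambda c:(np.array(c)+.5)/2-.5+[220,20]
F=rect(w,f([(132,69),(268,69),(258,454),(142,454)]),.002);P=world(w,f([(200,146),(201,398)]),.013)[:,:2];print("felt",F,"awl tip/end",P,P.mean(0),np.hypot(*(P[0]-P[1])))
w=up('w13.npy'); f=lambda c:(np.array(c)+.5)/2-.5+[220,80]
T=np.array([.4148,-.25903]);a=np.radians(-21.5);u=np.array([np.cos(a),np.sin(a)]);v=np.array([-u[1],u[0]])
e=world(w,f([(168,187),(229,187)]),.007)[:,:2];c=e.mean(0)-u*.06;print("rasp w",np.hypot(*(e[0]-e[1])),c,(c-T)@u,(c-T)@v)
E
```

```text
felt (array([0.5296, 0.3456]), np.float64(0.1516), np.float64(0.0508), np.float64(-0.8)) awl tip/end [[0.57804985 0.34493738]
 [0.48232227 0.34585399]] [0.53018606 0.34539569] 0.09573196364973251
rasp w 0.019234484287778648 [ 0.41442717 -0.25872843] -0.0004574143309333807 0.00014393764730234705
```

Request:
{"fn": "play_rows", "kwargs": {
  "commands": [
    [[-0.04, 0, 2, 0, 0, 0, 0.6], [-0.04, 0, 4, 0, 0, 0, 0.6], [-0.04, 0, 5, 0, 0, 0, 0.6], [-0.04, 0, 5.35, 0, 0, 0, 0.6], [-0.04, 0, 5.35, 0, 0, 0, 0.6], [-0.04, 0, 5.35, 0, 0, 0, 0.6], [-0.04, 0, 5.35, 0, 0, 0, 0.4], [-0.04, 0, 5.35, 0, 0, 0, 0.25], [-0.04, 0, 5.35, 0, 0, 0, 0.1], [-0.04, 0, 5.35, 0, 0, 0, 0], [-0.04, 0, 5.35, 0, 0, 0, 0], [-0.04, 0, 5.35, 0, 0, 0, 0], [-0.04, 0, 5.35, 0, 0, 0, 0]]
  ]
}}

```text
clock: 26.4
tool_pos: [0.4141, -0.2589, 0.0027]
orientation: [180.0, -0.0, -21.6]
force: [-0.9, 0.5, 2.7]
opening: 0.0197
gripper_force: 30.0
```

```bash
python3 -c "
from h import *
o=get_obs();print(o['tool_pos'],o['orientation'],o['opening'],o['gripper_force'])
print(goto([.571,-.3505,.02],-3.9))"
```

```text
[ 0.41409419 -0.25888126  0.00270608] [ 1.79998365e+02 -9.66173050e-03 -2.15665394e+01] 0.019725905970670355 30.000431835651398
(array([17.96,  2.75, -1.73]), array([ 0.000e+00, -1.000e-02, -1.767e+01]))
```

Request:
{"fn": "play_rows", "kwargs": {
  "commands": [
    [[0, 0, -2, 0, 0, 0, 0], [0, 0, -5, 0, 0, 0, 0], [3, 0.5, -7, 0, 0, -3, 0], [6, 1, -7, 0, 0, -6, 0], [9, 1.5, -7, 0, 0, -9, 0], [12, 2, -7, 0, 0, -12, 0], [15, 2.5, -7, 0, 0, -15, 0], [17, 2.7, -7, 0, 0, -17.7, 0], [17.95, 2.75, -6, 0, 0, -17.7, 0], [17.95, 2.75, -4, 0, 0, -17.7, 0], [17.95, 2.75, -2.5, 0, 0, -17.7, 0], [17.95, 2.75, -1.7, 0, 0, -17.7, 0], [17.95, 2.75, -1.7, 0, 0, -17.7, 0], [17.95, 2.75, -1.7, 0, 0, -17.7, 0], [17.95, 2.75, -1.7, 0, 0, -17.7, 0], [17.95, 2.75, -1.7, 0, 0, -17.7, 0]]
  ]
}}

```text
clock: 27.73
tool_pos: [0.5715, -0.3505, 0.0208]
orientation: [180.0, -0.1, -3.9]
force: [0.3, -0.7, -0.8]
opening: 0.0192
gripper_force: 30.0
```

```bash
python3 - <<'E'
from h import *
o=get_obs();print(o['tool_pos'],o['orientation'])
w=snapshot('wrist');np.save('w14.npy',w,allow_pickle=True)
hsv=cv2.cvtColor(w['frame'],cv2.COLOR_RGB2HSV)
m=(((hsv[:,:,0]>165)|(hsv[:,:,0]<4))&(hsv[:,:,1]>150)).astype(np.uint8); m[:,:220]=0;m[:,430:]=0
ys=range(105,270,12)
for y in ys:
    x=np.flatnonzero(m[y]); 
    if len(x): i=np.flatnonzero(np.diff(x)>8); print(y,x.min(),x.max(),[(int(x[k]),int(x[k+1])) for k in i])
print([(x,int(np.flatnonzero(m[:,x]).min())) for x in (275,300,320,340,355)])
for x in (310,316,322): c=np.flatnonzero(m[:260,x]); print(x,c.min(),c.max())
E
```

```text
[ 0.5714806  -0.35053889  0.02081529] [ 1.79970444e+02 -1.04723697e-01 -3.86529458e+00]
153 276 370 []
165 276 369 []
177 276 369 []
189 277 368 [(298, 342)]
201 277 367 [(298, 342)]
213 278 367 [(298, 342)]
225 278 366 [(298, 341)]
237 278 365 [(298, 341)]
249 279 365 [(299, 341)]
261 279 364 [(299, 341)]
[(275, 149), (300, 149), (320, 149), (340, 149), (355, 149)]
310 149 184
316 149 184
322 149 184
```

```bash
python3 - <<'E'
from h import *
w=np.load('w14.npy',allow_pickle=True).item(); w['origin']=np.array(w['origin'])+[0,0,.0035]
T=np.array([.57148,-.35054]);a=np.radians(-3.9);u=np.array([np.cos(a),np.sin(a)]);v=np.array([-u[1],u[0]])
r=lambda p:((p-T)@u*1e3,(p-T)@v*1e3)
e=world(w,[(275.5,148.5),(370.5,148.5)],.002)[:,:2];print("felt w",np.hypot(*(e[0]-e[1])),"c",r(e.mean(0)-.075*u))
for y,l,q in((165,275.5,369.8),(213,277.5,367.3),(261,278.5,364.7)):
    print("felt mid",r(world(w,[(l,y),(q,y)],.002)[:,:2].mean(0)))
zu=.0181
e=world(w,[(298.5,184.7),(341.5,184.7)],zu)[:,:2];print("rasp far bottom",r(e.mean(0)-.06*u))
for y in(201,231,261):
    k=world(w,[(298.5,y),(341.5,y)],zu+.007)[:,:2];print("rasp mid",r(k.mean(0)),np.hypot(*(k[0]-k[1])))
E
```

```text
felt w 0.05008030379612813 c (np.float64(1.2624864446624193), np.float64(-2.2557209907759503))
felt mid (np.float64(67.72163915133257), np.float64(-2.109874805128034))
felt mid (np.float64(41.33547877810267), np.float64(-2.089016768721808))
felt mid (np.float64(12.39554072997661), np.float64(-1.7434530225243043))
rasp far bottom (np.float64(-0.26656168098189176), np.float64(-0.671512682763558))
rasp mid (np.float64(52.97920524099312), np.float64(-0.6715261783652887)) 0.020750233298878387
rasp mid (np.float64(37.84643820225739), np.float64(-0.7023945686836292)) 0.021359322545145148
rasp mid (np.float64(21.798412652672305), np.float64(-0.7351321771713135)) 0.02200525145488119
```

Request:
{"fn": "play_rows", "kwargs": {
  "commands": [
    [[0.14, 0.13, 0.6, 0, 0, 0.3, 0], [0.14, 0.13, 1, 0, 0, 0.3, 0], [0.14, 0.13, 1.3, 0, 0, 0.3, 0], [0.14, 0.13, 1.45, 0, 0, 0.3, 0], [0.14, 0.13, 1.45, 0, 0, 0.3, 0], [0.14, 0.13, 1.45, 0, 0, 0.3, 0], [0.14, 0.13, 1.45, 0, 0, 0.3, 0]]
  ]
}}

```text
clock: 28.37
tool_pos: [0.5721, -0.3517, 0.0049]
orientation: [-180.0, 0.0, -4.2]
force: [-0.8, -0.7, -0.9]
opening: 0.0195
gripper_force: 30.0
```

```bash
python3 -c "
from h import *
o=get_obs();print(o['force'],o['tool_pos'],goto([.5728,-.3519,.0048],-4.1))"
```

```text
[-0.84256024 -0.65278185 -0.92439448] [ 0.57208805 -0.35174945  0.0048973 ] (array([0.07, 0.01, 0.01]), array([-0.  ,  0.01, -0.07]))
```

Good. Next I release, lift and back off for the final view.

Request:
{"fn": "play_rows", "kwargs": {
  "commands": [
    [[0.06, 0, 0.02, 0, 0, 0, 0], [0.06, 0, 0.02, 0, 0, 0, 0], [0.06, 0, 0.02, 0, 0, 0, 0.28], [0.06, 0, 0.02, 0, 0, 0, 0.36], [0.06, 0, 0.02, 0, 0, 0, 0.45], [0.06, 0, 0.02, 0, 0, 0, 0.5], [0.06, 0, -3, 0, 0, 0, 0.6], [0.06, 0, -6, 0, 0, 0, 0.6], [-3, 0, -9, 0, 0, 0, 0.6], [-6, 0, -12, 0, 0, 0, 0.6], [-6, 0, -12, 0, 0, 0, 0.6], [-6, 0, -12, 0, 0, 0, 0.6], [-6, 0, -12, 0, 0, 0, 0.6]]
  ]
}}

```text
clock: 29.45
tool_pos: [0.5124, -0.3474, 0.1255]
orientation: [180.0, -0.1, -4.2]
force: [-0.3, 0.2, -0.4]
opening: 0.0526
gripper_force: 0.0
```

```bash
python3 - <<'E'
from h import *
o=get_obs();print(o['tool_pos'],o['orientation'],o['force'])
w=snapshot('wrist');np.save('w15.npy',w,allow_pickle=True);t=snapshot('top')['frame']
a=cv2.resize(w['frame'][20:340,220:430],(390,594),interpolation=cv2.INTER_CUBIC)
b=cv2.resize(t[130:290,130:500],(410,177),interpolation=cv2.INTER_CUBIC); b=np.vstack([b,np.zeros((594-177,410,3),np.uint8)])
s=snapshot('scene')['frame'][150:410,170:520]; b[190:190+304]=cv2.resize(s,(410,304),interpolation=cv2.INTER_CUBIC)
cv2.imwrite('pics/m3.png',np.hstack([a,b])[:,:,::-1])
E
```

```text
[ 0.51242971 -0.34741586  0.12547539] [ 1.79995848e+02 -7.15620895e-02 -4.18269328e+00] [-0.33438607  0.17449089 -0.40871189]
```

View pics/m3.png

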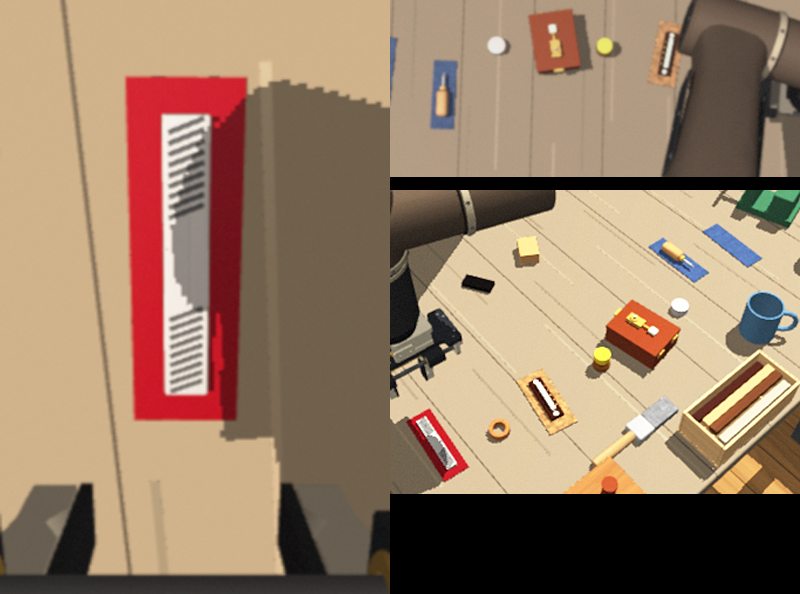

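The left panel shows the rasp (162..210, 114..395) on the red felt (126..247, 78..419). The right panels show the bridge with saddle, the tuner, the awl and the jar all in place.

```bash
python3 - <<'E'
from h import *
w=np.load('w15.npy',allow_pickle=True).item(); w['origin']=np.array(w['origin'])+[0,0,.0035]
f=lambda c:(np.array(c)+.5)/[390/210,594/320]-.5+[220,20]
F=rect(w,f([(126,78),(247,78),(237,419),(134,420)]),.002);S=rect(w,f([(162,114),(210,114),(208,395),(164,395)]),.009)
print(F,S,(S[0]-F[0])*1e3)
E
```

```text
(array([ 0.5723, -0.3526]), np.float64(0.1507), np.float64(0.0505), np.float64(-4.3)) (array([ 0.5724, -0.3526]), np.float64(0.1214), np.float64(0.0203), np.float64(-4.1)) [0.1 0. ]
```

```bash
python3 -c "
from plant import *
print(close_job())"
```

```text
the job is handed in; nothing more can be done
None
```

I handed the job in at about 29.5 s of the 120 s: the bridge, saddle, awl and rasp measured within 1 mm of centre, the tuner is right way up within about 2 mm of the lid's middle, the awl is on the blue felt and the rasp on the red, and the glue jar was left alone.

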